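# Shut the bar cupboard and lift the tumbler carrier

## Robot

A 6-joint arm with a two-finger parallel gripper is mounted at the origin on the work surface. World frame = base frame: x ahead of the robot, y to its left, z up, the work surface at z = 0. Lengths are in m, angles in rad, forces in N, time in s.
With the tool pointing down it reaches from about 0.25 to 0.85 m from the base axis. Payload 12.5 kg.
Tool frame: the origin (TCP) lies at the very end of the fingers, on their centre line; the grasp point (between the pads) lies 19 mm behind it (manip.grip_depth is the distance from the TCP to the grasp point, in m); z points along the fingers, y is the line along which they close (so a half turn about z gives the same grasp; the last joint's range is limited). The gripper opens to 93 mm and grips with 3 to 60 N. Pads are 15 mm wide; open, the fingers measure 128 mm over their backs; the gripper's body (75 mm by 188 mm) begins 65 mm behind the grasp point.
Start: joints at [-1.341, 0.351, 1.652, -0, 1.139, -0.085], TCP at [0.17, -0.523, 0.219] pointing down, gripper open.
Joint ranges: [-2.75, 2.75], [-0.79, 2.1], [0.01, 2.65], [-1.57, 4.71], [0.07, 3.14], [-2.87, 2.87]. Speed limits (rad/s): [2.22, 2.22, 2.79, 3.14, 3.14, 3.14].

## Interface

Orientations are given as [roll, pitch, yaw] about the fixed x, y, z axes, in that order (R = Rz(yaw) Ry(pitch) Rx(roll)).
In Python, from bench import manip, camera, calibration gives the robot as it stands.
- The arm moves only by the tool play_rows, never from a script. Its argument "commands" is a list of rows, each an object of numbers: "tx", "ty", "tz": the shift along the tool's x, y, z in cm; "rx", "ry", "rz": the turn, a rotation vector about the tool's x, y, z in degrees; "jaw": the finger opening in cm, from 0 to 9.3. A call has 1 to 10 rows; each row shifts and turns the commanded pose from where the row before left it, along the tool's axes as they then stand; what a row does not reach is not made up. A row lasts 1/10 s, in which the tool goes at most 50 mm and 8.59 degrees, less where a joint would pass 70% of its speed; a pose out of reach is approached as far as the arm can. A call is refused whole if a number of a shift passes 5 or a number of a turn 8.59, either way. A call with a gripper value outside its range is refused whole. The fingers move at their own pace and stop on an object; the grip force is fixed at half the most. Time passes only in rows, so rows that do not move let the fingers close. It gives the time, the measured TCP pose, the force, the opening and the grip force at its end, in the units of the state.
- manip.read_state(): the state, without advancing time (a new reading comes with each control period).
- camera(name): name is "side" or "top" or "wrist"; returns (picture, depth): 480x640x3 uint8, red, green, blue; 480x640 float32, m along the optical axis (not along the pixel's ray), 0 where there is no reading.
- calibration(name): a dict with "vertical_fov" (degrees; the focal length in pixels is half the picture's height over the tangent of half this angle, whatever the lens; pixels are square), "cx", "cy" (the principal point, pixels), "dist_coeffs" ([k1, k2, p1, p2, k3] as OpenCV has them; the pictures are not rectified), "R" (3x3) and "t" (3): a world point X has camera coordinates R X + t; the wrist camera has in their place "tool_from_camera" (4x4, takes a point from camera to tool coordinates, whose origin is the TCP and whose axes are the flange's). Camera axes: x right, y down, z forward; pixel columns grow to the right and rows downward; lengths in m; the calibration is good to about 2 mm. A picture is of the moment at which its call begins: read the wrist's pose just before it. calibration takes no time and is no camera call.
- manip.hand_in(): hands the job in; it is judged then, once.
The state is a dict: "time": time; "joint_pos": joint angles; "qvel": joint speeds; "tau": joint torques, N m; "tool_pos": TCP position; "ee_rot": TCP orientation; "wrist_force": force on the tool from outside, world axes, zero at the start; "torque": the same for the moment, N m; "finger_gap": opening from 0.0 (shut) to 1.0 (fully open); "grip_force": force on a finger pad.
Only numpy, scipy, OpenCV 4.12 (cv2) and the standard library are available. Lean on these libraries where they do the work, as an engineer would, in place of code of your own. Each camera call takes 0.05 s, during which the arm holds its last target. There are 200 camera calls.

## Task

The tumblers have been taken out for serving: push the cupboard door shut until it seats on its catch and stays shut, and only then lift the wooden tumbler carrier by its cross bar and hold it in the gripper about 15 cm above the counter, level and still, ready to be carried out. Keep the carrier level all the way so that the four tumblers stay upright in it, and leave the ice bucket, the canister and the jar where they stand. Finish while still holding the carrier in the air: do not put it down or let go.

Things in the scene. Friction and masses are not known exactly. Their poses are not given: they have to be found in the camera images.
- cupboard: small blue countertop cupboard, open front closed by one upright door; 170 deep (its x) by 240 wide (its y) by 240 high (z). Fixed to the counter. Origin: centre of the carcass's underside, on the counter. Its -x axis points out of the front (towards the robot's left), its +y axis runs along the front from the hinge end to the free end, away from the robot
- cupboard_door (a joint): opening angle of the door, rad: 0 shut and seated; starts 0.5 to 1.1. Vertical hinge at the front corner nearest the robot; the free end swings out to the robot's left. Stays where it is left, but a spring roller catch resists from about 0.11 rad (3 to 6 N near the free edge): let go before 0.045 the door springs back to about 0.1; past that it is drawn shut and held
- door_hinge (a point): top corner of the door's outer face at the hinge end, 240 mm high. This point's y runs along the door from hinge to free edge, -x square out of the outer face, z up; it turns with the door. The vertical hinge axis lies at the door's inner face, 16 mm from here towards the inside (+x)
- door_edge (a point): top corner of the door's outer face at the free edge, 240 mm along the door from door_hinge, 240 mm high; same axes. The door is 16 mm thick and flat, but a brass bar handle stands 28 mm off the outer face, 25 mm from the free edge, at heights 56 to 134 mm: push above it, on the outer face near the top
- caddy: loose pale wooden tumbler carrier: tray 150 by 150 with rims 30 high, four cells, two upright end boards (at its +x and -x ends, 8 thick, 45 wide, 165 high) joined by a wooden cross bar to lift by. Origin: centre of its underside, on the counter at the start; x along the bar, z up. About 0.65 kg with its tumblers, balanced about the middle of the bar
- caddy_bar (a point): middle of the carrier's cross bar, 155 above the carrier's underside. The bar runs along this point's x, is 16 wide (y) and 20 high (z, from 145 to 165), 150 long between the end boards, with free space all round; the tumblers' tops are 84 above the underside, so 61 below the bar
- ice_bucket: steel ice bucket, bystander, 150 across and 160 high; origin centre of underside
- shaker: steel lidded canister, bystander, 72 across and 170 high; origin centre of underside
- jar: amber glass jar, bystander, 80 across and 90 high; origin centre of underside
- tumbler0: small open steel tumbler, 56 across and 80 high, about 60 g, standing loose in one cell of the carrier; origin centre of underside, z up
- tumbler1: small open steel tumbler, 56 across and 80 high, about 60 g, standing loose in one cell of the carrier; origin centre of underside, z up
- tumbler2: small open steel tumbler, 56 across and 80 high, about 60 g, standing loose in one cell of the carrier; origin centre of underside, z up
- tumbler3: small open steel tumbler, 56 across and 80 high, about 60 g, standing loose in one cell of the carrier; origin centre of underside, z up
Things that resemble listed ones, but are neither listed nor needed, are in the scene too. What is shaped like the tumbler3 but yellow is not meant. Leave any blue look-alike of the tumbler1 alone.

How it is judged:
By the outcome, as a careful person would: the job done as asked, in the order asked, and still so for the second after the job is handed in, while the arm keeps its last pose, push and grip.
It also fails if it takes over 64 s, if anything falls off the work surface, if the arm or the gripper's body presses on something with over 40 N, if the wrist force passes 120 N, or if a joint passes its speed limit or range.

## Working session

There is one attempt and no reset: what is moved stays moved. The work goes in short steps, Python scripts to look and compute and a tool call to move; the robot and the scene stay as the last step left them, time stands still between calls to the robot, and variables do not carry over. Pictures are saved under pics/ and viewed, at most 10 in all, crops included, and the job is handed in when it is done.

Besides the shell and the picture viewer there is one more tool, called after "Call:" as a command line: name --argument value ..., lists and objects as JSON in quotes. play_rows: Moves the arm, as the interface text tells. Its arguments: {"type":"object","properties":{"commands":{"type":"array","items":{"type":"object","properties":{"tx":{"type":"number"},"ty":{"type":"number"},"tz":{"type":"number"},"rx":{"type":"number"},"ry":{"type":"number"},"rz":{"type":"number"},"jaw":{"type":"number"}}}}},"required":["commands"]}

```bash
mkdir -p pics; cat > h.py <<'E'
import numpy as np, cv2
from bench import manip, camera, calibration
def K(c):
    f=240/np.tan(np.radians(c["vertical_fov"])/2)
    return np.array([[f,0,c["cx"]],[0,f,c["cy"]],[0,0,1.]])
def pts(name,depth):
    """world points for every pixel (fixed cams)"""
    c=calibration(name); k=K(c)
    v,u=np.mgrid[0:480,0:640].astype(np.float64)
    n=cv2.undistortPoints(np.stack([u.ravel(),v.ravel()],1)[:,None],k,np.array(c["dist_coeffs"]))[:,0]
    P=np.c_[n,np.ones(len(n))]*depth.reshape(-1,1)
    return ((P-np.array(c["t"]))@np.array(c["R"])).reshape(480,640,3)
E
python3 - <<'E'
from h import *
for n in("top","side"):
    p,d=camera(n); np.savez(f"/tmp/{n}.npz",p=p,d=d); cv2.imwrite(f"pics/{n}0.png",p[...,::-1])
    c=calibration(n); print(n,c["vertical_fov"],c["dist_coeffs"],(-np.array(c["R"]).T@c["t"]).round(3),(d==0).mean())
print(manip.read_state())
E
```

```text
top 46.4845353134118 [0.0038797 0.        0.        0.        0.       ] [0.391 0.052 1.445] 0.0038020833333333335
side 46.9635028936871 [-0.03533394  0.          0.          0.          0.        ] [-0.219  0.917  1.025] 0.00388671875
{'time': 0.1, 'joint_pos': array([-1.34058468e+00,  3.51177653e-01,  1.65233658e+00, -4.66646630e-05,
        1.13913558e+00, -8.45524498e-02]), 'qvel': array([ 1.58201367e-03, -2.96214238e-03, -2.07955588e-03,  9.48019947e-04,
       -5.07399293e-05, -9.09701504e-04]), 'tau': array([ 9.14760858e-04, -4.98027170e+01, -2.85705954e+01,  7.00351736e-02,
        2.38762004e-02, -5.38903271e-05]), 'tool_pos': array([ 0.17024255, -0.52266248,  0.21816679]), 'ee_rot': array([-3.14053570e+00, -4.70661997e-05,  3.14783615e-01]), 'wrist_force': array([-0.67350395, -0.05851545,  0.47847423]), 'torque': array([ 0.0273001 , -0.0136229 ,  0.02560765]), 'grip_force': 0.0, 'finger_gap': 0.998486960733095}
```

View pics/top0.png

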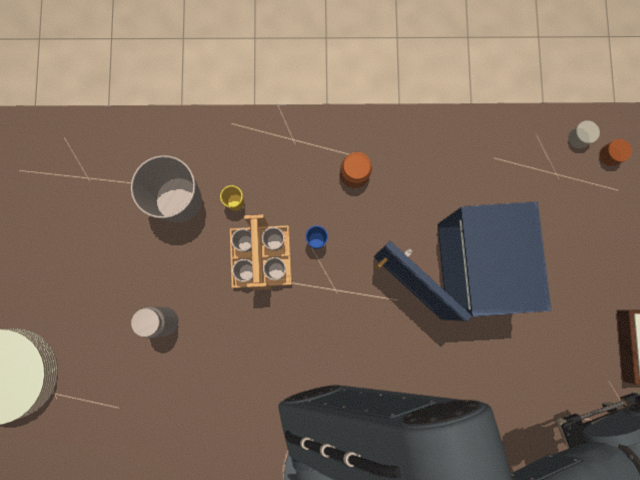

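View pics/side0.png

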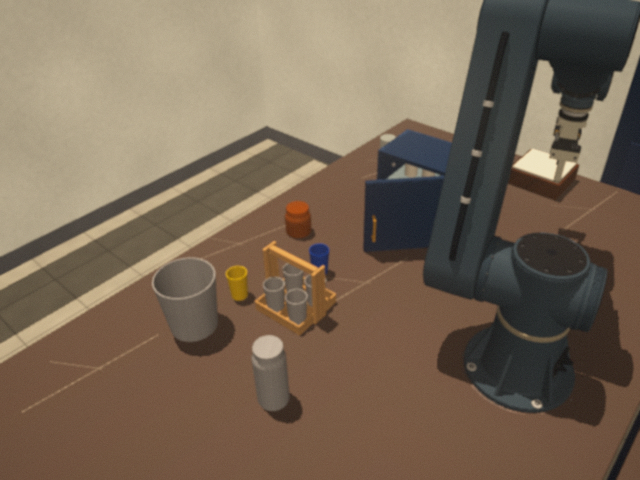

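The top view shows the carrier at (260,258) with its bar running image-vertically. The yellow look-alike is at (232,197) and the blue one at (317,237). The door runs from its hinge at about (466,319) to its free edge at about (383,248), and the cupboard is at (500,260). In the side view the door is seen from outside, with its handle at (375,229), and the carrier is at (295,285). I'll measure both now.

```bash
python3 - <<'E'
from h import *
def load(n):
    z=np.load(f"/tmp/{n}.npz"); return z["p"],z["d"],pts(n,z["d"])
S={}
for n in("top","side"):
    p,d,W=load(n); hsv=cv2.cvtColor(p,cv2.COLOR_RGB2HSV); S[n]=(p,W,hsv)
    H,Sa,V=[hsv[...,i].astype(int) for i in range(3)]
    X,Y,Z=W[...,0],W[...,1],W[...,2]
    print(n,"table z",np.median(Z[(d>0)&(abs(Z)<.03)]))
    wood=(H>8)&(H<22)&(Sa>110)&(V>120)&(d>0)
    bar=wood&(Z>.12)&(Z<.2)&(Y>.1)
    B=W[bar]; print("wood high",len(B),B.min(0).round(3),B.max(0).round(3),"z top",np.percentile(B[:,2],[50,90,98]).round(3))
    r=cv2.minAreaRect(B[B[:,2]>np.percentile(B[:,2],90)-.012][:,:2].astype(np.float32)*1000); print(" bar rect mm",np.round(r[0],1),np.round(r[1],1),r[2])
    blue=(H>100)&(H<125)&(Sa>80)&(d>0)&(Z>.21)&(Z<.27)&(X>.2)
    B=W[blue]; print("blue top",len(B),B.min(0).round(3),B.max(0).round(3),np.percentile(B[:,2],[10,50,90]).round(3))
    if n=="top":
        num,lab,st,ce=cv2.connectedComponentsWithStats(blue.astype(np.uint8))
        for i in range(1,num):
            if st[i,4]>100:
                q=cv2.boxPoints(cv2.minAreaRect(W[lab==i][:,:2].astype(np.float32))); print(st[i],q.round(3).tolist(),np.median(W[lab==i][:,2]))
    for nm,z0,z1,x0,x1,y0,y1 in [("bucket",.03,.3,.4,.7,.28,.6),("shaker",.03,.3,.1,.33,.3,.6),("blue t",.03,.12,.35,.55,.0,.11),("jar",.03,.12,.5,.75,-.1,.1)]:
        m=(d>0)&(Z>z0)&(Z<z1)&(X>x0)&(X<x1)&(Y>y0)&(Y<y1)
        if m.sum(): print(nm,W[m].min(0).round(3),W[m].max(0).round(3))
E
```

```text
top table z 0.00020292476334946849
wood high 621 [0.451 0.157 0.131] [0.618 0.208 0.172] z top [0.164 0.168 0.17 ]
 bar rect mm [534.6 184.1] [165.9  43.3] 2.6310086250305176
blue top 63 [ 0.388 -0.451  0.211] [ 0.613 -0.111  0.243] [0.213 0.227 0.24 ]
bucket [0.4   0.325 0.03 ] [0.7   0.474 0.175]
blue t [0.464 0.041 0.031] [0.549 0.109 0.079]
jar [ 0.549 -0.099  0.03 ] [0.75  0.068 0.096]
side table z -0.0007091516196590741
wood high 790 [0.45  0.156 0.12 ] [0.621 0.212 0.17 ] z top [0.16  0.166 0.168]
 bar rect mm [535.4 185.6] [171.1  48.7] 3.7295970916748047
blue top 903 [ 0.389 -0.447  0.21 ] [ 0.622 -0.131  0.245] [0.235 0.238 0.241]
bucket [0.4  0.28 0.03] [0.7   0.476 0.171]
blue t [0.465 0.043 0.03 ] [0.55 0.11 0.08]
jar [ 0.549 -0.092  0.03 ] [0.75  0.071 0.095]
```

```bash
python3 - <<'E'
from h import *
for n in("top","side"):
    z=np.load(f"/tmp/{n}.npz"); p,d=z["p"],z["d"]; W=pts(n,d); X,Y,Z=np.moveaxis(W,-1,0)
    H,Sa,V=[a.astype(int) for a in cv2.split(cv2.cvtColor(p,cv2.COLOR_RGB2HSV))]
    m=(d>0)&(Z>.225)&(Z<.255)&(X>.36)&(X<.75)&(Y<-.05)&(Y>-.5)&(p[...,2]>p[...,0].astype(int)+15)
    num,lab,st,ce=cv2.connectedComponentsWithStats(m.astype(np.uint8))
    for i in range(1,num):
        if st[i,4]>40:
            w=W[lab==i]; q=cv2.boxPoints(cv2.minAreaRect(w[:,:2].astype(np.float32))); print(n,st[i],q.round(3).tolist(),np.median(w[:,2]).round(3))
    b=(d>0)&(Z>.155)&(Z<.18)&(X>.465)&(X<.605)&(Y>.15)&(Y<.22)
    vx,vy,x0,y0=cv2.fitLine(W[b][:,:2].astype(np.float32),cv2.DIST_HUBER,0,.003,.001).ravel()
    print(n,"bar n",b.sum(),"yaw",np.degrees(np.arctan(vy/vx)),"y at .535",y0+vy/vx*(.535-x0), "zmed",np.median(Z[b]))
E
```

```text
top [ 386  202  165  119 9285] [[0.35499998927116394, -0.1289999932050705], [0.39100000262260437, -0.47099998593330383], [0.6340000033378601, -0.4449999928474426], [0.597000002861023, -0.10400000214576721]] 0.24
top bar n 442 yaw 2.5541625 y at .535 0.18283105 zmed 0.16444277587638967
side [ 380  130   72   43 1707] [[0.4020000100135803, -0.2840000092983246], [0.414000004529953, -0.4620000123977661], [0.6290000081062317, -0.44699999690055847], [0.6169999837875366, -0.26899999380111694]] 0.238
side [367 175  77   9 278] [[0.37700000405311584, -0.2669999897480011], [0.4090000092983246, -0.2919999957084656], [0.5429999828338623, -0.11800000071525574], [0.5109999775886536, -0.09300000220537186]] 0.237
side bar n 349 yaw 3.668064 y at .535 0.18937328 zmed 0.16404503924999417
```

```bash
python3 - <<'E'
from h import *
z=np.load("/tmp/side.npz"); p,d=z["p"],z["d"]; W=pts("side",d); X,Y,Z=np.moveaxis(W,-1,0)
b=(d>0)&(p[...,2]>p[...,0].astype(int)+10)
u=np.arange(640)[None,:]; v=np.arange(480)[:,None]
m=b&(Z>.15)&(Z<.225)&(u>368)&(u<440)&(v>175)&(v<245)
w=W[m].astype(np.float32); vx,vy,x0,y0=cv2.fitLine(w[:,:2],cv2.DIST_HUBER,0,.003,.001).ravel()
dr=np.array([vx,vy])*np.sign(vx); s=(w[:,:2]-[x0,y0])@dr
print("face dir",dr,"deg",np.degrees(np.arctan2(dr[1],dr[0])),"pt",x0,y0,"s ends",np.percentile(s,[0,1,99,100]),"free",[x0,y0]+dr*np.percentile(s,99.5),"resid",np.std((w[:,:2]-[x0,y0])@[-dr[1],dr[0]]))
z=np.load("/tmp/top.npz"); p,d=z["p"],z["d"]; W=pts("top",d); X,Y,Z=np.moveaxis(W,-1,0)
t=(d>0)&(Z>.225)&(Z<.255)&(X>.33)&(X<.75)&(Y<-.05)&(Y>-.5)&(p[...,2]>p[...,0].astype(int)+10)
dist=(W[...,:2]-[x0,y0])@[-dr[1],dr[0]]
dd=t&(dist>-.035)&(Y>-.23); w=W[dd][:,:2].astype(np.float32); q=cv2.minAreaRect(w); print("door top",cv2.boxPoints(q).round(3).tolist(),q[1])
c=t&(u>467)&(v<318)&(dist<-.04); q=cv2.minAreaRect(W[c][:,:2].astype(np.float32)); print("carcass",cv2.boxPoints(q).round(3).tolist(),q[1])
E
```

```text
face dir [0.6914938 0.7223824] deg 46.251526 pt 0.44885248 -0.1945573 s ends [-0.0840892  -0.08185927  0.10196044  0.11312621] free [ 0.5231411  -0.11695028] resid 0.0029387942
door top [[0.4129999876022339, -0.2280000001192093], [0.4259999990463257, -0.2409999966621399], [0.5429999828338623, -0.11999999731779099], [0.5299999713897705, -0.10700000077486038]] (0.1689135879278183, 0.018183168023824692)
carcass [[0.3799999952316284, -0.289000004529953], [0.38999998569488525, -0.460999995470047], [0.628000020980835, -0.44699999690055847], [0.6179999709129333, -0.2759999930858612]] (0.23842431604862213, 0.17136268317699432)
```

Call:
play_rows --commands '[{"tz": -4,"rz": -7,"jaw": 0},{"tz": -4,"rz": -7,"jaw": 0},{"tz": -4,"rz": -7,"jaw": 0},{"tz": -4,"rz": -7,"jaw": 0},{"tx": 4.2,"ty": -0.6},{"tx": 4.2,"ty": -0.6},{"tx": 4.2,"ty": -0.6},{"tx": 4.2,"ty": -0.6},{"tx": 4.2,"ty": -0.6},{"tx": 4.2,"ty": -0.6}]'

```text
schema error: expected keys tx, ty, tz, rx, ry, rz, jaw
```

Call:
play_rows --commands '[{"tx": 4.2,"ty": -0.6},{"tx": 4.2,"ty": -0.6},{"tx": 4.2,"ty": -0.6},{"tx": 4.2,"ty": -0.6},{"tx": 4.2,"ty": -0.6},{"tx": 4.2,"ty": -0.6},{},{},{}]'

```text
schema error: expected keys tx, ty, tz, rx, ry, rz, jaw
```

Call:
play_rows --commands '[{"tx": 0,"ty": 0,"tz": -4,"rx": 0,"ry": 0,"rz": -7,"jaw": 0},{"tx": 0,"ty": 0,"tz": -4,"rx": 0,"ry": 0,"rz": -7,"jaw": 0},{"tx": 0,"ty": 0,"tz": -4,"rx": 0,"ry": 0,"rz": -7,"jaw": 0},{"tx": 0,"ty": 0,"tz": -4,"rx": 0,"ry": 0,"rz": -7,"jaw": 0},{"tx": 4.2,"ty": -0.6,"tz": 0,"rx": 0,"ry": 0,"rz": 0,"jaw": 0},{"tx": 4.2,"ty": -0.6,"tz": 0,"rx": 0,"ry": 0,"rz": 0,"jaw": 0},{"tx": 4.2,"ty": -0.6,"tz": 0,"rx": 0,"ry": 0,"rz": 0,"jaw": 0},{"tx": 4.2,"ty": -0.6,"tz": 0,"rx": 0,"ry": 0,"rz": 0,"jaw": 0},{"tx": 4.2,"ty": -0.6,"tz": 0,"rx": 0,"ry": 0,"rz": 0,"jaw": 0},{"tx": 4.2,"ty": -0.6,"tz": 0,"rx": 0,"ry": 0,"rz": 0,"jaw": 0}]'

```text
time: 1.1
tool_pos: [0.3199, -0.315, 0.3785]
ee_rot: [-3.141, -0.0, 0.803]
wrist_force: [0.5, -0.1, -0.3]
finger_gap: 0.194
grip_force: 0.0
```

Call:
play_rows --commands '[{"tx": 4.2,"ty": -0.6,"tz": 0,"rx": 0,"ry": 0,"rz": 0,"jaw": 0},{"tx": 4.2,"ty": -0.6,"tz": 0,"rx": 0,"ry": 0,"rz": 0,"jaw": 0},{"tx": 4.2,"ty": -0.6,"tz": 0,"rx": 0,"ry": 0,"rz": 0,"jaw": 0},{"tx": 4.2,"ty": -0.6,"tz": 0,"rx": 0,"ry": 0,"rz": 0,"jaw": 0},{"tx": 4.2,"ty": -0.6,"tz": 0,"rx": 0,"ry": 0,"rz": 0,"jaw": 0},{"tx": 4.2,"ty": -0.6,"tz": 0,"rx": 0,"ry": 0,"rz": 0,"jaw": 0},{"tx": 0,"ty": 0,"tz": 0,"rx": 0,"ry": 0,"rz": 0,"jaw": 0},{"tx": 0,"ty": 0,"tz": 0,"rx": 0,"ry": 0,"rz": 0,"jaw": 0},{"tx": 0,"ty": 0,"tz": 0,"rx": 0,"ry": 0,"rz": 0,"jaw": 0}]'

```text
time: 2.0
tool_pos: [0.4679, -0.1109, 0.3785]
ee_rot: [-3.141, 0.0, 0.803]
wrist_force: [-0.1, -1.1, 0.3]
finger_gap: 0.003
grip_force: 0.0
```

Call:
play_rows --commands '[{"tx": 0,"ty": 0,"tz": 4.8,"rx": 0,"ry": 0,"rz": 0,"jaw": 0},{"tx": 0,"ty": 0,"tz": 4.8,"rx": 0,"ry": 0,"rz": 0,"jaw": 0},{"tx": 0,"ty": 0,"tz": 4.8,"rx": 0,"ry": 0,"rz": 0,"jaw": 0},{"tx": 0,"ty": 0,"tz": 4.8,"rx": 0,"ry": 0,"rz": 0,"jaw": 0},{"tx": 0,"ty": 0,"tz": 0,"rx": 0,"ry": 0,"rz": 0,"jaw": 0},{"tx": 0,"ty": 1,"tz": 0,"rx": 0,"ry": 0,"rz": 0,"jaw": 0},{"tx": 0,"ty": 0.8,"tz": 0,"rx": 0,"ry": 0,"rz": 0,"jaw": 0},{"tx": 0,"ty": 0.5,"tz": 0,"rx": 0,"ry": 0,"rz": 0,"jaw": 0},{"tx": 0.1,"ty": 0.7,"tz": 0,"rx": 0,"ry": 0,"rz": 2,"jaw": 0},{"tx": 0.1,"ty": 0.7,"tz": 0,"rx": 0,"ry": 0,"rz": 2,"jaw": 0}]'

```text
time: 3.0
tool_pos: [0.4973, -0.1353, 0.1882]
ee_rot: [3.14, -0.001, 0.732]
wrist_force: [-0.1, 0.5, -0.0]
finger_gap: 0.007
grip_force: 0.2
```

Call:
play_rows --commands '[{"tx": 0.15,"ty": 1.0,"tz": 0,"rx": 0,"ry": 0,"rz": 3,"jaw": 0},{"tx": 0.15,"ty": 1.0,"tz": 0,"rx": 0,"ry": 0,"rz": 3,"jaw": 0},{"tx": 0.15,"ty": 1.0,"tz": 0,"rx": 0,"ry": 0,"rz": 3,"jaw": 0},{"tx": 0.15,"ty": 1.0,"tz": 0,"rx": 0,"ry": 0,"rz": 3,"jaw": 0},{"tx": 0.15,"ty": 1.0,"tz": 0,"rx": 0,"ry": 0,"rz": 3,"jaw": 0},{"tx": 0.15,"ty": 1.0,"tz": 0,"rx": 0,"ry": 0,"rz": 3,"jaw": 0},{"tx": 0.15,"ty": 1.0,"tz": 0,"rx": 0,"ry": 0,"rz": 3,"jaw": 0},{"tx": 0,"ty": 0,"tz": 0,"rx": 0,"ry": 0,"rz": 0,"jaw": 0}]'

```text
time: 3.8
tool_pos: [0.544, -0.1885, 0.1879]
ee_rot: [3.14, -0.002, 0.366]
wrist_force: [-0.3, -0.0, -0.3]
finger_gap: 0.006
grip_force: 0.0
```

```bash
python3 - <<'E'
from h import *
p,d=camera("side"); cv2.imwrite("pics/side1.png",p[...,::-1])
s=manip.read_state(); H=np.array([.376,-.290]); v=s["tool_pos"][:2]-H; y=s["ee_rot"][2]
print(s["tool_pos"],np.degrees(y),s["wrist_force"])
r=np.hypot(*v); print("door angle world if touching",np.degrees(np.arctan2(v[1],v[0])-np.arcsin(.0335/r)))
E
```

```text
[ 0.54348959 -0.18790311  0.18764527] 21.06696262967526 [ 0.28678011  0.44871769 -0.33046537]
door angle world if touching 21.53189842249627
```

View pics/side1.png

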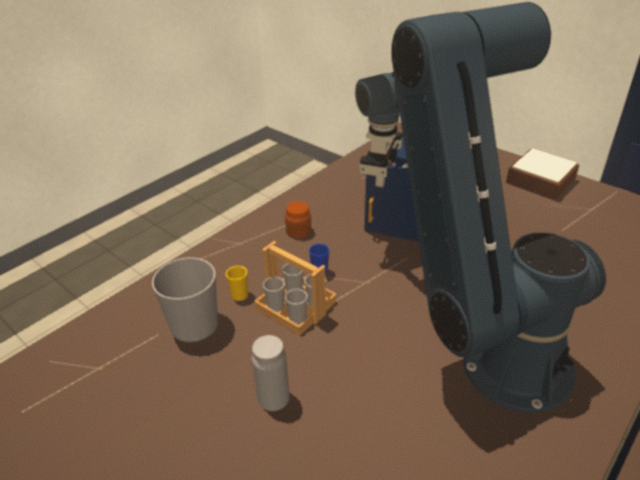

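The side view shows the closed fingers on the door's outer face near its top, at (375,175). The door is partly closed, so I continue pushing along the arc.

Call:
play_rows --commands '[{"tx": 0.15,"ty": 1.0,"tz": 0,"rx": 0,"ry": 0,"rz": 3,"jaw": 0},{"tx": 0.15,"ty": 1.0,"tz": 0,"rx": 0,"ry": 0,"rz": 3,"jaw": 0},{"tx": 0.15,"ty": 1.0,"tz": 0,"rx": 0,"ry": 0,"rz": 3,"jaw": 0},{"tx": 0.1,"ty": 0.7,"tz": 0,"rx": 0,"ry": 0,"rz": 2,"jaw": 0},{"tx": 0.1,"ty": 0.7,"tz": 0,"rx": 0,"ry": 0,"rz": 2,"jaw": 0},{"tx": 0.05,"ty": 0.35,"tz": 0,"rx": 0,"ry": 0,"rz": 1,"jaw": 0},{"tx": 0.05,"ty": 0.35,"tz": 0,"rx": 0,"ry": 0,"rz": 1,"jaw": 0}]'

```text
time: 4.55
tool_pos: [0.5626, -0.2315, 0.1869]
ee_rot: [-3.135, 0.001, 0.105]
wrist_force: [-6.7, 33.9, 13.5]
finger_gap: 0.006
grip_force: 17.8
```

Call:
play_rows --commands '[{"tx": 0.05,"ty": 0.35,"tz": 0,"rx": 0,"ry": 0,"rz": 1,"jaw": 0},{"tx": 0.05,"ty": 0.35,"tz": 0,"rx": 0,"ry": 0,"rz": 1,"jaw": 0},{"tx": 0,"ty": 0,"tz": 0,"rx": 0,"ry": 0,"rz": 0,"jaw": 0}]'

```text
time: 4.85
tool_pos: [0.5648, -0.2413, 0.1868]
ee_rot: [3.141, -0.0, 0.071]
wrist_force: [-0.1, -0.1, 0.2]
finger_gap: 0.005
grip_force: 0.0
```

Call:
play_rows --commands '[{"tx": 0,"ty": -1.5,"tz": 0,"rx": 0,"ry": 0,"rz": 0,"jaw": 0},{"tx": 0,"ty": -3,"tz": 0,"rx": 0,"ry": 0,"rz": 0,"jaw": 0},{"tx": 0,"ty": -4,"tz": -2,"rx": 0,"ry": 0,"rz": 0,"jaw": 0},{"tx": 0,"ty": -3,"tz": -4,"rx": 0,"ry": 0,"rz": 0,"jaw": 9.3},{"tx": 0,"ty": -3,"tz": -4,"rx": 0,"ry": 0,"rz": 0,"jaw": 9.3},{"tx": 0,"ty": -4,"tz": -3,"rx": 0,"ry": 0,"rz": 0,"jaw": 9.3},{"tx": 0,"ty": -4.5,"tz": 0,"rx": 0,"ry": 0,"rz": 0,"jaw": 9.3},{"tx": 0,"ty": -4.5,"tz": 0,"rx": 0,"ry": 0,"rz": 0,"jaw": 9.3},{"tx": 0,"ty": -3,"tz": 0,"rx": 0,"ry": 0,"rz": 0,"jaw": 9.3},{"tx": 0,"ty": 0,"tz": 0,"rx": 0,"ry": 0,"rz": 0,"jaw": 9.3}]'

```text
time: 5.85
tool_pos: [0.5422, 0.0663, 0.3167]
ee_rot: [-3.141, 0.0, 0.075]
wrist_force: [0.3, 0.4, 1.2]
finger_gap: 0.559
grip_force: 0.0
```

```bash
python3 - <<'E'
from h import *
s=manip.read_state(); print(s["tool_pos"],s["ee_rot"],s["finger_gap"])
p,d=camera("wrist"); cv2.imwrite("pics/w1.png",p[...,::-1]); np.savez("/tmp/w1.npz",p=p,d=d); print(calibration("wrist"))
a,_=camera("top"); b,_=camera("side")
cv2.imwrite("pics/both1.png",np.hstack([cv2.resize(a,(400,300)),b[100:400,240:640]])[...,::-1])
E
```

```text
[0.54221592 0.06634935 0.3166832 ] [-3.14103192e+00  2.49842828e-05  7.46072618e-02] 0.558914995903825
{'vertical_fov': 70.18023202980324, 'cx': 314.8030545831089, 'cy': 238.17664698202356, 'dist_coeffs': array([0.00590415, 0.        , 0.        , 0.        , 0.        ]), 'tool_from_camera': array([[-5.18342000e-05, -9.54872321e-01, -2.97016579e-01,
         8.36182508e-02],
       [ 9.99999963e-01, -1.29023796e-04,  2.40279696e-04,
         9.71449033e-04],
       [-2.67758638e-04, -2.97016555e-01,  9.54872292e-01,
        -1.66879042e-01],
       [ 0.00000000e+00,  0.00000000e+00,  0.00000000e+00,
         1.00000000e+00]])}
```

View pics/both1.png

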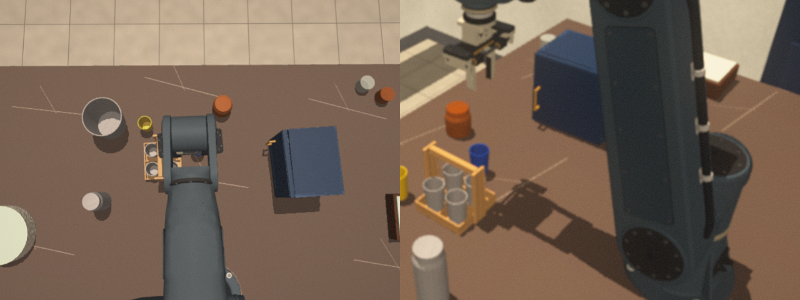

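View pics/w1.png

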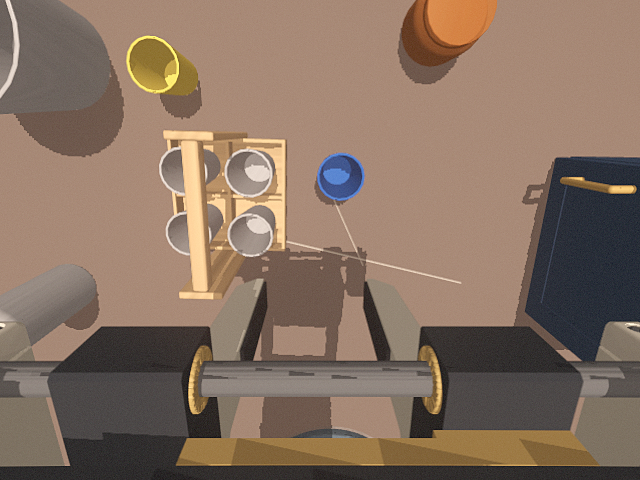

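The top and side views show the door flush with the carcass (door at (285,165) in the left half). In the wrist view the bar runs from (190,138) to (200,290). I'll put numbers on both: the seating of the door, and the bar's position from the wrist view.

```bash
cat >> h.py <<'E'
from scipy.spatial.transform import Rotation as Ro
def wpts(depth,s):
    c=calibration("wrist"); v,u=np.mgrid[0:480,0:640].astype(float)
    n=cv2.undistortPoints(np.stack([u.ravel(),v.ravel()],1)[:,None],K(c),np.array(c["dist_coeffs"]))[:,0]
    P=np.c_[n,np.ones(len(n))]*depth.reshape(-1,1)
    T=np.array(c["tool_from_camera"]); P=P@T[:3,:3].T+T[:3,3]
    return (Ro.from_euler("xyz",s["ee_rot"]).apply(P)+s["tool_pos"]).reshape(480,640,3)
def bar(W,d):
    X,Y,Z=np.moveaxis(W,-1,0)
    m=(d>0)&(Z>.155)&(Z<.175)&(X>.465)&(X<.605)&(Y>.15)&(Y<.22)
    w=W[m]; vx,vy,x0,y0=cv2.fitLine(w[:,:2].astype(np.float32),cv2.DIST_HUBER,0,.003,.001).ravel()
    r=w[:,1]-(y0+vy/vx*(w[:,0]-x0))
    e=(d>0)&(Z>.145)&(Z<.18)&(X>.42)&(X<.65)&(abs(Y-.185)<.04)
    print("bar",m.sum(),"yaw",np.degrees(np.arctan(vy/vx)),"y@.535",y0+vy/vx*(.535-x0),"width",np.percentile(r,[1,99]),"z",np.median(w[:,2]),"x ext",W[e].min(0)[0],W[e].max(0)[0])
E
python3 - <<'E'
from h import *
s=manip.read_state()
p,d=camera("wrist"); W=wpts(d,s); bar(W,d)
p,d=camera("top"); W=pts("top",d); X,Y,Z=np.moveaxis(W,-1,0)
m=(d>0)&(Z>.228)&(Z<.255)&(X>.33)&(X<.7)&(Y<-.2)&(Y>-.5)
q=cv2.minAreaRect(W[m][:,:2].astype(np.float32)); print(cv2.boxPoints(q).round(3).tolist(),q)
f=[]
for x in np.arange(.41,.62,.02):
    k=m&(abs(X-x)<.008)
    if k.sum(): f.append((x,np.percentile(Y[k],98)))
f=np.array(f); print(f.round(3).tolist(),np.degrees(np.arctan(np.polyfit(f[:,0],f[:,1],1)[0])))
E
```

```text
bar 2728 yaw 2.6082895 y@.535 0.17933032 width [-0.00642611  0.0089844 ] z 0.16554627283437862 x ext 0.45152127000606124 0.6185770020099057
[[0.37700000405311584, -0.26899999380111694], [0.38999998569488525, -0.46299999952316284], [0.6299999952316284, -0.4480000138282776], [0.6179999709129333, -0.2540000081062317]] ((0.5037007927894592, -0.35846489667892456), (0.2406735122203827, 0.19480036199092865), 3.6959097385406494)
[[0.41, -0.271], [0.43, -0.27], [0.45, -0.269], [0.47, -0.267], [0.49, -0.265], [0.51, -0.264], [0.53, -0.263], [0.55, -0.261], [0.57, -0.26], [0.59, -0.258], [0.61, -0.257]] 4.043560198845356
```

Call:
play_rows --commands '[{"tx": 0,"ty": -3,"tz": 0,"rx": 0,"ry": 0,"rz": 1.5,"jaw": 9.3},{"tx": 0,"ty": -4,"tz": 0,"rx": 0,"ry": 0,"rz": 0,"jaw": 9.3},{"tx": -0.15,"ty": -3,"tz": 0,"rx": 0,"ry": 0,"rz": 0,"jaw": 9.3},{"tx": 0,"ty": -1.7,"tz": 0,"rx": 0,"ry": 0,"rz": 0,"jaw": 9.3},{"tx": 0,"ty": 0,"tz": 0,"rx": 0,"ry": 0,"rz": 0,"jaw": 9.3},{"tx": 0,"ty": 0,"tz": 0,"rx": 0,"ry": 0,"rz": 0,"jaw": 9.3},{"tx": 0,"ty": 0,"tz": 0,"rx": 0,"ry": 0,"rz": 0,"jaw": 9.3}]'

```text
time: 6.8
tool_pos: [0.5361, 0.1783, 0.3166]
ee_rot: [3.141, 0.0, 0.043]
wrist_force: [-0.3, 0.1, 0.7]
finger_gap: 1.003
grip_force: 0.0
```

```bash
python3 - <<'E'
from h import *
s=manip.read_state(); print(s["tool_pos"],np.degrees(s["ee_rot"]),s["finger_gap"])
p,d=camera("wrist"); W=wpts(d,s); bar(W,d); cv2.imwrite("pics/w2.png",p[...,::-1])
E
```

```text
[0.53606134 0.17831586 0.31662917] [1.79983853e+02 1.18365336e-04 2.46310392e+00] 1.0032151239037326
bar 2317 yaw 2.5923615 y@.535 0.1814914 width [-0.00741099  0.0077587 ] z 0.16571139976028076 x ext 0.4512823872211623 0.618549405304291
```

View pics/w2.png

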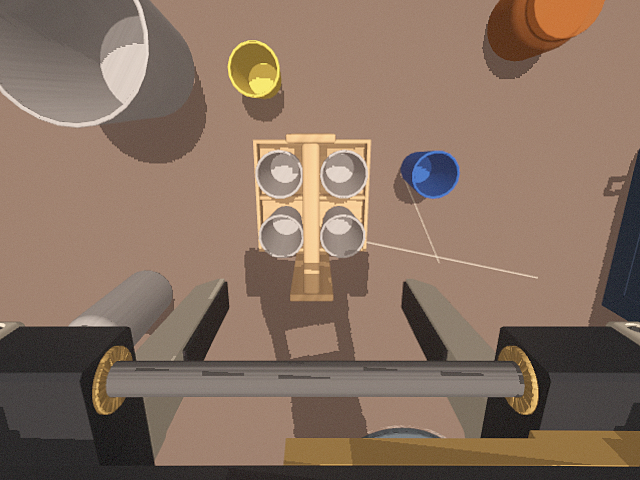

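The bar is centred under the gripper: it runs down column 312 between the tumblers, at (0.535, 0.181). I'll descend and close.

Call:
play_rows --commands '[{"tx": -0.1,"ty": -0.3,"tz": 3,"rx": 0,"ry": 0,"rz": 0,"jaw": 9.3},{"tx": 0,"ty": 0,"tz": 4,"rx": 0,"ry": 0,"rz": 0,"jaw": 9.3},{"tx": 0,"ty": 0,"tz": 4,"rx": 0,"ry": 0,"rz": 0,"jaw": 9.3},{"tx": 0,"ty": 0,"tz": 4,"rx": 0,"ry": 0,"rz": 0,"jaw": 9.3},{"tx": 0,"ty": 0,"tz": 2,"rx": 0,"ry": 0,"rz": 0,"jaw": 9.3},{"tx": 0,"ty": 0,"tz": 1,"rx": 0,"ry": 0,"rz": 0,"jaw": 9.3},{"tx": 0,"ty": 0,"tz": 0,"rx": 0,"ry": 0,"rz": 0,"jaw": 5},{"tx": 0,"ty": 0,"tz": 0,"rx": 0,"ry": 0,"rz": 0,"jaw": 4},{"tx": 0,"ty": 0,"tz": 0,"rx": 0,"ry": 0,"rz": 0,"jaw": 3},{"tx": 0,"ty": 0,"tz": 0,"rx": 0,"ry": 0,"rz": 0,"jaw": 3}]'

```text
time: 7.85
tool_pos: [0.5352, 0.1826, 0.1377]
ee_rot: [-3.141, -0.002, 0.044]
wrist_force: [-0.4, 0.5, 0.8]
finger_gap: 0.702
grip_force: 0.0
```

Call:
play_rows --commands '[{"tx": 0,"ty": 0,"tz": 0,"rx": 0,"ry": 0,"rz": 0,"jaw": 3},{"tx": 0,"ty": 0,"tz": 0,"rx": 0,"ry": 0,"rz": 0,"jaw": 2.5},{"tx": 0,"ty": 0,"tz": 0,"rx": 0,"ry": 0,"rz": 0,"jaw": 2},{"tx": 0,"ty": 0,"tz": 0,"rx": 0,"ry": 0,"rz": 0,"jaw": 1.5},{"tx": 0,"ty": 0,"tz": 0,"rx": 0,"ry": 0,"rz": 0,"jaw": 1},{"tx": 0,"ty": 0,"tz": 0,"rx": 0,"ry": 0,"rz": 0,"jaw": 0.5},{"tx": 0,"ty": 0,"tz": 0,"rx": 0,"ry": 0,"rz": 0,"jaw": 0},{"tx": 0,"ty": 0,"tz": 0,"rx": 0,"ry": 0,"rz": 0,"jaw": 0},{"tx": 0,"ty": 0,"tz": 0,"rx": 0,"ry": 0,"rz": 0,"jaw": 0},{"tx": 0,"ty": 0,"tz": 0,"rx": 0,"ry": 0,"rz": 0,"jaw": 0}]'

```text
time: 8.85
tool_pos: [0.5347, 0.1824, 0.1366]
ee_rot: [3.141, 0.0, 0.044]
wrist_force: [0.6, -3.2, -1.4]
finger_gap: 0.17
grip_force: 30.0
```

Both pads are on the 16 mm bar with 30 N. I'll lift gently.

Call:
play_rows --commands '[{"tx": 0,"ty": 0,"tz": -0.2,"rx": 0,"ry": 0,"rz": 0,"jaw": 0},{"tx": 0,"ty": 0,"tz": -0.4,"rx": 0,"ry": 0,"rz": 0,"jaw": 0},{"tx": 0,"ty": 0,"tz": -0.6,"rx": 0,"ry": 0,"rz": 0,"jaw": 0},{"tx": 0,"ty": 0,"tz": -0.8,"rx": 0,"ry": 0,"rz": 0,"jaw": 0},{"tx": 0,"ty": 0,"tz": -1,"rx": 0,"ry": 0,"rz": 0,"jaw": 0},{"tx": 0,"ty": 0,"tz": -1,"rx": 0,"ry": 0,"rz": 0,"jaw": 0},{"tx": 0,"ty": 0,"tz": -1,"rx": 0,"ry": 0,"rz": 0,"jaw": 0}]'

```text
time: 9.55
tool_pos: [0.5348, 0.1825, 0.1878]
ee_rot: [-3.141, -0.001, 0.044]
wrist_force: [0.1, 0.0, -7.6]
finger_gap: 0.171
grip_force: 30.0
```

Call:
play_rows --commands '[{"tx": 0,"ty": 0,"tz": -1,"rx": 0,"ry": 0,"rz": 0,"jaw": 0},{"tx": 0,"ty": 0,"tz": -1.2,"rx": 0,"ry": 0,"rz": 0,"jaw": 0},{"tx": 0,"ty": 0,"tz": -1.4,"rx": 0,"ry": 0,"rz": 0,"jaw": 0},{"tx": 0,"ty": 0,"tz": -1.4,"rx": 0,"ry": 0,"rz": 0,"jaw": 0},{"tx": 0,"ty": 0,"tz": -1.4,"rx": 0,"ry": 0,"rz": 0,"jaw": 0},{"tx": 0,"ty": 0,"tz": -1.2,"rx": 0,"ry": 0,"rz": 0,"jaw": 0},{"tx": 0,"ty": 0,"tz": -1,"rx": 0,"ry": 0,"rz": 0,"jaw": 0},{"tx": 0,"ty": 0,"tz": -0.8,"rx": 0,"ry": 0,"rz": 0,"jaw": 0},{"tx": 0,"ty": 0,"tz": -0.4,"rx": 0,"ry": 0,"rz": 0,"jaw": 0},{"tx": 0,"ty": 0,"tz": -0.3,"rx": 0,"ry": 0,"rz": 0,"jaw": 0}]'

```text
time: 10.55
tool_pos: [0.5346, 0.1825, 0.2877]
ee_rot: [3.142, 0.0, 0.044]
wrist_force: [0.1, 0.2, -7.6]
finger_gap: 0.169
grip_force: 30.0
```

Call:
play_rows --commands '[{"tx": 0,"ty": 0,"tz": 0,"rx": 0,"ry": 0,"rz": 0,"jaw": 0},{"tx": 0,"ty": 0,"tz": 0,"rx": 0,"ry": 0,"rz": 0,"jaw": 0},{"tx": 0,"ty": 0,"tz": 0,"rx": 0,"ry": 0,"rz": 0,"jaw": 0},{"tx": 0,"ty": 0,"tz": 0,"rx": 0,"ry": 0,"rz": 0,"jaw": 0},{"tx": 0,"ty": 0,"tz": 0,"rx": 0,"ry": 0,"rz": 0,"jaw": 0}]'

```text
time: 11.05
tool_pos: [0.5346, 0.1825, 0.2875]
ee_rot: [3.142, 0.0, 0.044]
wrist_force: [0.8, -1.1, -8.8]
finger_gap: 0.17
grip_force: 30.0
```

```bash
python3 - <<'E'
from h import *
b,d=camera("side"); w,wd=camera("wrist"); s=manip.read_state()
cv2.imwrite("pics/both2.png",np.hstack([b[100:400,140:540],cv2.resize(w,(400,300))])[...,::-1])
W=pts("side",d); X,Y,Z=np.moveaxis(W,-1,0); H,S,V=[a.astype(int) for a in cv2.split(cv2.cvtColor(b,cv2.COLOR_RGB2HSV))]
m=(H>8)&(H<22)&(S>110)&(V>110)&(d>0)&(Z>.1)&(abs(X-.535)<.12)&(abs(Y-.182)<.12); w=W[m]
print("wood z",np.percentile(w[:,2],[0,1,99,100]))
t=w[(w[:,2]>.27)]; 
if len(t): print("bar slope deg",np.degrees(np.polyfit(t[:,0],t[:,2],1)[0]),len(t))
n=w[w[:,2]<.2]
if len(n): print("tray",n.min(0),n.max(0),np.degrees(np.linalg.lstsq(np.c_[n[:,:2],np.ones(len(n))],n[:,2],rcond=None)[0][:2]))
for lo,hi in((.465,.49),(.58,.605)):
    k=w[(w[:,0]>lo)&(w[:,0]<hi)&(w[:,2]>.27)]; print(lo,len(k),np.percentile(k[:,2],95) if len(k) else None)
print(s["tool_pos"],s["ee_rot"],s["wrist_force"],s["torque"],s["finger_gap"],s["grip_force"])
E
```

```text
wood z [0.14720996 0.15148416 0.37399045 0.40210285]
bar slope deg -1.7507175450801378 728
tray [0.45003855 0.10626677 0.14720996] [0.60982944 0.26541252 0.19932114] [-1.30958339 -0.38889044]
0.465 91 0.3170044887473704
0.58 1 0.3083623975107801
[0.53464275 0.18249696 0.28756116] [3.14155975e+00 1.26222042e-04 4.42623652e-02] [-0.06172318  0.18056513 -7.83096755] [0.00860857 0.01457862 0.02028381] 0.170063121072165 29.9984210729599
```

View pics/both2.png

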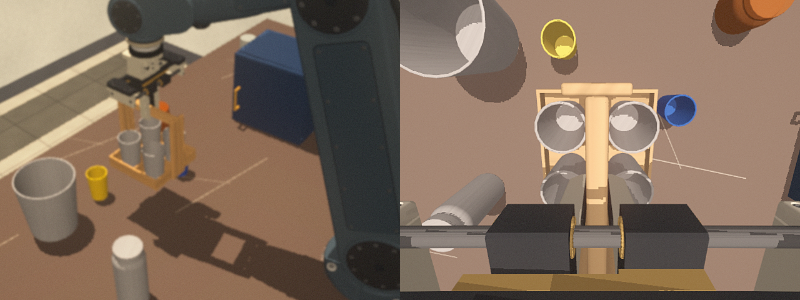

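The carrier hangs upright with all four tumblers in it, the door is shut, and the bystanders are untouched. One last check that it is level and that the door is still closed.

```bash
python3 - <<'E'
from h import *
s=manip.read_state(); p,d=camera("wrist"); W=wpts(d,s); X,Y,Z=np.moveaxis(W,-1,0)
m=(d>0)&(abs(Y-.184)<.006)&(X>.555)&(X<.602)&(Z>.3)&(Z<.33); print("bar slope",m.sum(),np.degrees(np.arctan(np.polyfit(X[m],Z[m],1)[0])),np.median(Z[m]))
m=(d>0)&(X>.612)&(X<.635)&(abs(Y-.184)<.09)&(Z>.165)&(Z<.2)
if m.sum(): print("far rim slope y",m.sum(),np.degrees(np.arctan(np.polyfit(Y[m],Z[m],1)[0])))
p,d=camera("top"); W=pts("top",d); X,Y,Z=np.moveaxis(W,-1,0)
m=(d>0)&(Z>.228)&(Z<.255)&(X>.33)&(X<.7)&(Y<-.15)&(Y>-.5)
print(cv2.minAreaRect(W[m][:,:2].astype(np.float32)))
E
```

```text
bar slope 3070 0.05261619978920212 0.3168651662547961
far rim slope y 56 -6.539577227415336
((0.5041781067848206, -0.35716772079467773), (0.2408105731010437, 0.19509118795394897), 3.322901964187622)
```

```bash
python3 -c "
from bench import manip; print(manip.hand_in())"
```

```text
the job is handed in; nothing more can be done
None
```

I pushed the cupboard door shut on its catch, then lifted the carrier with all four tumblers upright; it is held about 15 cm up, level along its bar, and the job is handed in (no verdict came back; my one reading of the level across the bar was too noisy to use).

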